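Set the pillar candles on their silver plates

ROBOT

A 6-joint arm with a two-finger parallel gripper is mounted at the origin on the work surface. World frame = base frame: x ahead of the robot, y to its left, z up, the work surface at z = 0. Lengths are in m, angles in rad, forces in N, time in s.
With the tool pointing down it reaches from about 0.35 to 0.725 m from the base axis. Payload 4.3 kg.
Tool frame: the origin (TCP) lies on the centre line of the jaws, within the pads' length; the fingertips stand 8 mm ahead of it and the grasp point (between the pads) lies 11 mm behind it; z points along the fingers, y is the line along which they close (so a half turn about z gives the same grasp; the last joint's range is limited). The gripper opens to 85 mm and grips with 20 to 120 N. Pads are 22 mm wide; open, the fingers measure 114 mm over their backs; the gripper's body (76 mm by 85 mm) begins 54 mm behind the grasp point. The pads swing forward as they close: fully open they stand 13 mm farther back than shut.
Start: joints at [-1.295, 0.377, 0.081, 1.274, 0, 1.46], TCP at [0.216, -0.533, 0.239] pointing down, gripper open.
Joint ranges: [-2.72, 2.72], [-0.84, 1.66], [-1.02, 1.22], [-1.77, 2.12], [-1.37, 1.28], [-3.14, 3.14]. Speed limits (rad/s): [2.57, 2.57, 3.14, 3.14, 3.14, 3.14].

INTERFACE

Orientations are given as a 3x3 rotation matrix whose columns are the frame's x, y, z axes.
In Python, from plant import arm gives the robot as it stands.
- The arm moves only by the shell command python3 -m jog 'ROWS' [FORCE]. ROWS is JSON, a list of rows, each an object of numbers: "dx", "dy", "dz": the shift along the tool's x, y, z in cm; "yaw": the turn about the tool's z in rad; "fingers": the opening, from 0 (shut) to 1 (fully open). In form: [{"dx": .., "dy": .., "dz": .., "yaw": .., "fingers": ..}, ...]. A call has 1 to 12 rows; each row is the pose to reach, as a shift and turn from the pose commanded when the call began, along the tool's axes at that moment; what a row does not reach only later rows make up. A row lasts 1/10 s, in which the tool goes at most 50 mm and 8.59 degrees, less where a joint would pass 70% of its speed; a pose out of reach is approached as far as the arm can. A call with a gripper value outside its range is refused whole. The fingers move at their own pace and stop on an object; FORCE is the grip in N (left out, the last holds). Time passes only in rows, so rows that repeat a pose let the fingers close. It gives the time, the measured TCP pose, the force, the opening and the grip force at its end, in the units of the state.
- arm.get_state(): the state, without advancing time (a new reading comes with each control period).
- arm.grab_frame(name): name is "side" or "top"; returns a dict with "color" (384x512x3 uint8, red, green, blue), "z_map" (384x512 float32, m along the optical axis (not along the pixel's ray), 0 where there is no reading), "fx", "fy", "cx", "cy" (pixels), "xyz" and "orientation" of the camera in the world. Camera axes: x right, y up, looking along -z (the intrinsics and any distortion apply to the point x, -y, -z); pixel columns grow to the right and rows downward; lengths in m; the calibration is good to about 2 mm. A picture is of the moment at which its call begins.
- arm.finish_job(): hands the job in; it is judged then, once.
The state is a dict: "clock": time; "qpos": joint angles; "joint_velocities": joint speeds; "joint_torque": joint torques, N m; "tool_pos": TCP position; "eef_rot": TCP orientation; "ft_force": force on the tool from outside, world axes, zero at the start; "moment": the same for the moment, N m; "opening": finger opening in m; "gripper_force": force on a finger pad.
Only numpy, scipy, OpenCV 4.12 (cv2) and the standard library are available. Lean on these libraries where they do the work, as an engineer would, in place of code of your own. Each camera call takes 0.05 s, during which the arm holds its last target. There are 200 camera calls.

TASK

Dress the banquet table: stand each of the four ivory pillar candles upright in the silver candle plate that fits it, the narrowest candle in the smallest plate and so on up to the widest candle in the largest plate. Set each one down gently inside the rim, without dropping or toppling it, and leave the two wine glasses standing where they are.

Things in the scene. Friction and masses are not known exactly. Their poses are not given: they have to be found in the camera images.
- candle_a: The narrowest and tallest of the four pillar candles: a loose, plain ivory wax cylinder standing upright, 34 mm in diameter and 120 mm tall (a thin wick, which may be touched, rises 8 mm more). 0.08 to 0.25 kg. Origin: centre of its underside; z up its axis.
- candle_b: The second narrowest of the four pillar candles: a loose, plain ivory wax cylinder standing upright, 44 mm in diameter and 100 mm tall (a thin wick, which may be touched, rises 8 mm more). 0.08 to 0.25 kg. Origin: centre of its underside; z up its axis.
- candle_c: The second widest of the four pillar candles: a loose, plain ivory wax cylinder standing upright, 54 mm in diameter and 80 mm tall (a thin wick, which may be touched, rises 8 mm more). 0.08 to 0.25 kg. Origin: centre of its underside; z up its axis.
- candle_d: The widest and shortest of the four pillar candles: a loose, plain ivory wax cylinder standing upright, 64 mm in diameter and 60 mm tall (a thin wick, which may be touched, rises 8 mm more). 0.08 to 0.25 kg. Origin: centre of its underside; z up its axis.
- plate_a: The smallest of the four round silver candle plates, fixed to the table: outer diameter 66 mm, with a flat well 50 mm across inside an 8 mm thick rim. Floor of the well 6 mm and top of the rim 12 mm above the table. Origin: centre of its underside, on the table; z up. Its candle is the one 34 mm in diameter.
- plate_b: The second smallest of the four round silver candle plates, fixed to the table: outer diameter 78 mm, with a flat well 62 mm across inside an 8 mm thick rim. Floor of the well 6 mm and top of the rim 12 mm above the table. Origin: centre of its underside, on the table; z up. Its candle is the one 44 mm in diameter.
- plate_c: The second largest of the four round silver candle plates, fixed to the table: outer diameter 90 mm, with a flat well 74 mm across inside an 8 mm thick rim. Floor of the well 6 mm and top of the rim 12 mm above the table. Origin: centre of its underside, on the table; z up. Its candle is the one 54 mm in diameter.
- plate_d: The largest of the four round silver candle plates, fixed to the table: outer diameter 102 mm, with a flat well 86 mm across inside an 8 mm thick rim. Floor of the well 6 mm and top of the rim 12 mm above the table. Origin: centre of its underside, on the table; z up. Its candle is the one 64 mm in diameter.
- glass_1: One of the two empty stemmed wine glasses, loose and standing upright: foot 68 mm, widest bowl 72 mm across, 140 mm tall. To be left alone. Origin: centre of the underside of the foot; z up.
- glass_2: The other of the two empty stemmed wine glasses, loose and standing upright: foot 68 mm, widest bowl 72 mm across, 140 mm tall. To be left alone. Origin: centre of the underside of the foot; z up.
Mind the look-alikes: they are no part of the job. What is shaped like the plate_a but orange or red is not meant.

How it is judged:
By the outcome, as a careful person would: the job done as asked, in the order asked, and still so for the second after the job is handed in, with the robot touching nothing.
It also fails if it takes over 99 s, if anything falls off the work surface, if the arm or the gripper's body presses on something with over 40 N, if the wrist force passes 120 N, or if a joint passes its speed limit or range.

## Working session

There is one attempt and no reset: what is moved stays moved. The work goes in short steps, Python scripts to look and compute and a shell command to move; the robot and the scene stay as the last step left them, time stands still between calls to the robot, and variables do not carry over. Pictures are saved under pics/ and viewed, at most 14 in all, crops included, and the job is handed in when it is done.

```bash
ls; mkdir -p pics
python3 - <<'E'
from plant import arm
import cv2,numpy as np
for n in("top","side"):
    f=arm.grab_frame(n); cv2.imwrite(f"pics/{n}0.png",cv2.resize(f["color"][:,:,::-1],(800,600)))
    np.savez(f"{n}0.npz",**f); print(n,f["fx"],f["fy"],f["cx"],f["cy"],f["xyz"],f["orientation"],[k for k in f])
print(arm.get_state())
E
```

```text
pics
top 487.25712590696736 487.25712590696736 256.8697161156291 193.0804900540864 [ 0.38574236 -0.00696434  1.46453796] [[ 1.02271627e-02  9.93287195e-01 -1.15221328e-01]
 [-9.99947687e-01  1.01784253e-02 -1.01134227e-03]
 [ 1.68218358e-04  1.15225643e-01  9.93339329e-01]] ['color', 'z_map', 'fx', 'fy', 'cx', 'cy', 'xyz', 'orientation']
side 396.10030082695215 396.10030082695215 247.15215201252127 191.71972532460106 [0.20666153 0.65061629 0.88343311] [[-0.88080099  0.35916206 -0.30853238]
 [-0.47345756 -0.66086452  0.58231952]
 [ 0.00524897  0.6589846   0.75213812]] ['color', 'z_map', 'fx', 'fy', 'cx', 'cy', 'xyz', 'orientation']
{'clock': 0.1, 'qpos': array([-1.29530426e+00,  3.77991042e-01,  7.97709717e-02,  1.27441373e+00,
       -1.07722515e-05,  1.46047985e+00]), 'joint_velocities': array([-4.67101978e-05, -5.05909062e-04,  3.71723769e-03, -1.16386557e-04,
       -3.59106817e-04, -6.37839705e-04]), 'joint_torque': array([ 1.76646645e-03, -4.64695215e+01,  2.70581764e+01,  1.20597181e-02,
       -1.35380792e-04,  1.66756303e-05]), 'tool_pos': array([ 0.21621361, -0.53217966,  0.23845816]), 'eef_rot': array([[ 9.26494517e-01,  3.76307918e-01, -5.10195299e-04],
       [ 3.76308215e-01, -9.26492855e-01,  1.76525063e-03],
       [ 1.91585492e-04, -1.82748571e-03, -9.99998312e-01]]), 'ft_force': array([0.43012613, 0.46324326, 0.31497142]), 'moment': array([-0.05929591,  0.06289627,  0.02764983]), 'gripper_force': 0.0, 'opening': 0.08538701506701712}
```

View pics/top0.png

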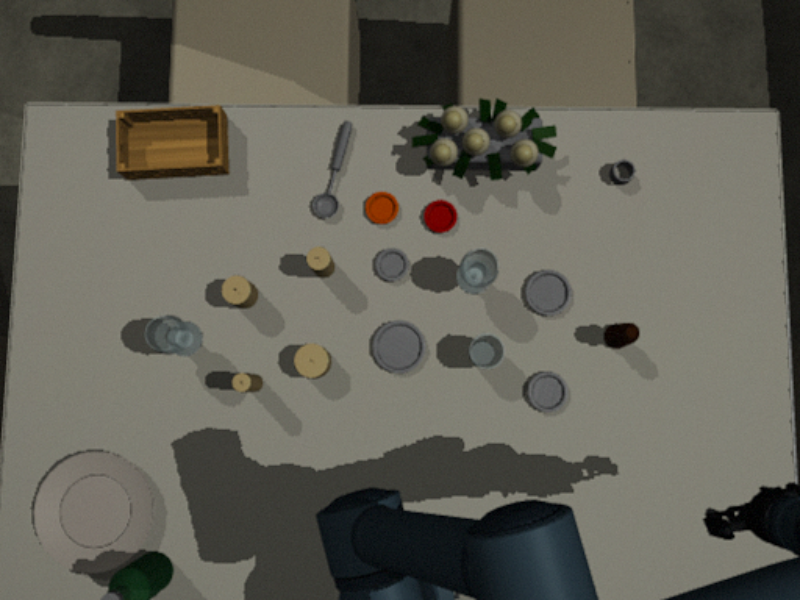

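View pics/side0.png

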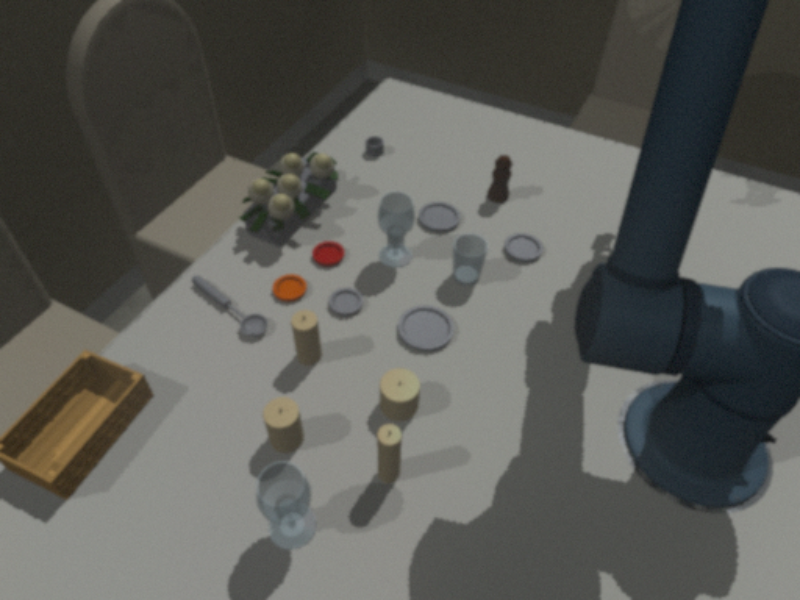

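Top view (800 px scale): 
- **Candles:** a (241,382), b (319,260), c (238,291), d (312,360).
- **Silver plates:** a (391,265), b (546,392), c (547,293), d (398,346).
- **Plate_a look-alikes:** orange (381,208) and red (440,216) are excluded by colour; the ladle bowl (324,206) is not a plate.
- **Obstacles:** glasses at about (478,270) and (172,335), and a tumbler at (485,351).

I'll confirm these in an enlarged crop and measure.

```bash
cat > h.py <<'E'
import numpy as np,cv2
def ray(f,u,v):
    d=np.stack([(u-f["cx"])/f["fx"],-(v-f["cy"])/f["fy"],-np.ones_like(u,dtype=float)],-1)
    return d@np.array(f["orientation"]).T
def cloud(f):
    v,u=np.mgrid[0:384,0:512]; z=f["z_map"]
    P=f["xyz"]+ray(f,u*1.,v*1.)*z[...,None]; P[z<=0]=np.nan; return P
def tri(f1,p1,f2,p2):
    s=lambda p:((p[0]+.5)/1.5625-.5,(p[1]+.5)/1.5625-.5)
    d1=ray(f1,*map(np.float64,s(p1)));d2=ray(f2,*map(np.float64,s(p2)))
    A=np.stack([d1,-d2],1);t=np.linalg.lstsq(A,f2["xyz"]-f1["xyz"],rcond=None)[0]
    a=f1["xyz"]+t[0]*d1;b=f2["xyz"]+t[1]*d2
    return (a+b)/2,np.linalg.norm(a-b)
E
cat > m.py <<'E'
from h import *
T=dict(np.load("top0.npz"));S=dict(np.load("side0.npz"))
pts={"cA":((241,382),(389,433),.12),"cB":((319,259),(305,321),.10),"cC":((237,290),(282,410),.08),"cD":((312,360),(399,383),.06),
"pA":((391,265),(346,302),.006),"pB":((546,392),(523,248),.006),"pC":((547,293),(439,217),.006),"pD":((398,346),(427,329),.006)}
PT,PS=cloud(T),cloud(S)
for k,(a,b,h) in pts.items():
    X,e=tri(T,a,S,b);o=[]
    for P in(PT,PS):
        d=np.hypot(P[...,0]-X[0],P[...,1]-X[1])
        top=P[(d<.045)&(P[...,2]>h-.012)] if k[0]=="c" else P[d<.015]
        o.append(np.round([*((top[:,:2].max(0)+top[:,:2].min(0))/2),np.median(top[:,2]),*np.ptp(top[:,:2],axis=0),*top[:,:2].mean(0)],4).tolist())
    print(k,X.round(4),round(e,4),o)
t=PT[330:340,100:110];print("table z",np.nanmedian(PT[200:215,330:345,2]),np.nanmedian(PS[210:230,60:160,2]))
E
python3 m.py
python3 - <<'E'
import numpy as np,cv2
T=np.load("top0.npz")["color"][:,:,::-1]
cv2.imwrite("pics/topc.png",cv2.resize(T[115:275,80:400],(800,400),interpolation=cv2.INTER_CUBIC))
E
```

```text
cA [0.3986 0.2747 0.1242] 0.0029 [[0.3968, 0.2755, 0.1198, 0.0301, 0.0328, 0.3964, 0.275], [0.3988, 0.2757, 0.1218, 0.0326, 0.0331, 0.398, 0.2775]]
cB [0.6228 0.1462 0.0979] 0.003 [[0.6219, 0.1483, 0.0995, 0.0428, 0.0412, 0.6211, 0.1482], [0.6248, 0.1478, 0.1019, 0.0437, 0.0448, 0.6224, 0.1503]]
cC [0.5663 0.2965 0.0839] 0.0033 [[0.5646, 0.2999, 0.0795, 0.052, 0.0528, 0.5649, 0.2993], [0.5685, 0.2996, 0.0819, 0.0543, 0.0532, 0.566, 0.3019]]
cD [0.4413 0.1588 0.0627] 0.0042 [[0.4387, 0.1615, 0.0598, 0.0607, 0.0613, 0.4382, 0.161], [0.4412, 0.1608, 0.062, 0.0635, 0.0634, 0.4392, 0.1641]]
pA [0.6269 0.0162 0.0118] 0.0022 [[0.6267, 0.0162, 0.0056, 0.029, 0.0245, 0.6269, 0.0161], [0.6265, 0.0162, 0.0085, 0.0287, 0.027, 0.6271, 0.0161]]
pB [ 0.3865 -0.2807  0.0106] 0.0024 [[0.3859, -0.2808, 0.0055, 0.0267, 0.0287, 0.3862, -0.2808], [0.3865, -0.2816, 0.0087, 0.027, 0.0256, 0.3864, -0.2817]]
pC [ 0.5759 -0.2846  0.011 ] 0.0028 [[0.575, -0.2846, 0.0062, 0.0278, 0.0283, 0.5757, -0.2848], [0.5764, -0.285, 0.0091, 0.0274, 0.0265, 0.5764, -0.2847]]
pD [4.689e-01 3.000e-04 8.700e-03] 0.0018 [[0.4692, 0.0007, 0.0061, 0.0273, 0.0271, 0.4687, 0.0005], [0.4685, 0.0007, 0.0087, 0.0279, 0.0287, 0.4685, 0.0006]]
table z 0.0002164371320285685 0.002335149618486909
```

View pics/topc.png

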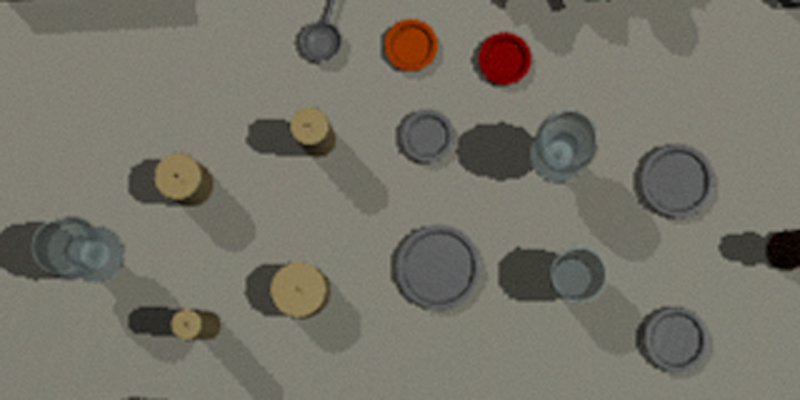

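The crop confirms this: silver plates at (425,136) a, (673,340) b, (675,181) c and (435,267) d, with only the orange and red dishes above them excluded. Next I'll refine the plate centres from the rim and check where the glasses stand.

Run:
```python
from h import *
from scipy.optimize import least_squares
T=dict(np.load("top0.npz"));S=dict(np.load("side0.npz"))
pl={"a":(.627,.016,.066),"b":(.386,-.281,.078),"c":(.576,-.285,.090),"d":(.469,.0005,.102)}
for n,(f,off) in {"top":(T,0),"side":(S,.0023)}.items():
    P=cloud(f); P[...,2]-=off
    for k,(x,y,D) in pl.items():
        d=np.hypot(P[...,0]-x,P[...,1]-y); R=P[(d<D/2+.008)&(P[...,2]>.0095)&(P[...,2]<.02)]
        r=least_squares(lambda p:np.hypot(R[:,0]-p[0],R[:,1]-p[1])-p[2],[x,y,D/2],loss="soft_l1",f_scale=.004).x
        print(n,k,r.round(4),"rim mid r expected",D/2-.004,"z",np.median(R[:,2]).round(4),len(R))
s=lambda p:((p[0])/2.5+80,(p[1])/2.5+115)
for n,p,z in(("g1foot",(560,155),0),("g1bowl",(564,140),.12),("g2foot",(95,252),0),("g2bowl",(62,246),.12),("tumbler",(578,274),.05)):
    r=ray(T,*map(np.float64,s(p)));X=T["xyz"]+r*(z-T["xyz"][2])/r[2];print(n,X.round(3))
```

```text
top a [0.6261 0.0159 0.0272] rim mid r expected 0.029 z 0.0121 126
top b [ 0.3856 -0.2821  0.0332] rim mid r expected 0.035 z 0.0123 202
top c [ 0.5757 -0.2852  0.0384] rim mid r expected 0.040999999999999995 z 0.0118 255
top d [0.4678 0.0006 0.0443] rim mid r expected 0.047 z 0.012 281
side a [0.6289 0.0148 0.0287] rim mid r expected 0.029 z 0.012 144
side b [ 0.3882 -0.2824  0.0345] rim mid r expected 0.035 z 0.0121 143
side c [ 0.5774 -0.2862  0.0401] rim mid r expected 0.040999999999999995 z 0.0119 160
side d [0.4708 0.     0.0463] rim mid r expected 0.047 z 0.0121 263
g1foot [ 0.606 -0.148  0.   ]
g1bowl [ 0.605 -0.141  0.12 ]
g2foot [0.483 0.412 0.   ]
g2bowl [0.481 0.414 0.12 ]
tumbler [ 0.459 -0.164  0.05 ]
```

```bash
python3 -m jog '[{"dx":17.1,"dy":-11,"dz":-1,"yaw":-0.59,"fingers":0.7},{"dx":17.1,"dy":-11,"dz":-1,"yaw":-0.59,"fingers":0.7},{"dx":17.1,"dy":-11,"dz":-1,"yaw":-0.59,"fingers":0.7},{"dx":17.1,"dy":-11,"dz":-1,"yaw":-0.59,"fingers":0.7},{"dx":34.2,"dy":-22,"dz":-1,"yaw":-1.185,"fingers":0.7},{"dx":34.2,"dy":-22,"dz":-1,"yaw":-1.185,"fingers":0.7},{"dx":34.2,"dy":-22,"dz":-1,"yaw":-1.185,"fingers":0.7},{"dx":34.2,"dy":-22,"dz":-1,"yaw":-1.185,"fingers":0.7},{"dx":34.2,"dy":-22,"dz":-1,"yaw":-1.185,"fingers":0.7},{"dx":34.2,"dy":-22,"dz":-1,"yaw":-1.185,"fingers":0.7},{"dx":34.2,"dy":-22,"dz":-1,"yaw":-1.185,"fingers":0.7},{"dx":34.2,"dy":-22,"dz":-1,"yaw":-1.185,"fingers":0.7}]' 25; python3 -c "
from plant import arm
s=arm.get_state();print(s['eef_rot'].round(3),s['qpos'].round(3))"
```

```text
clock: 1.3
tool_pos: [0.4497, -0.2015, 0.2492]
eef_rot: [[0.003, 1.0, -0.0], [1.0, -0.003, -0.0], [-0.0, -0.0, -1.0]]
ft_force: [0.0, 0.9, -0.1]
opening: 0.0596
gripper_force: 0.0
[[ 0.003  1.    -0.   ]
 [ 1.    -0.003 -0.   ]
 [-0.    -0.    -1.   ]] [-0.55   0.208 -0.126  1.237 -0.     1.024]
```

```bash
python3 -m jog '[{"dx":47.7,"dy":-5.3},{"dx":47.7,"dy":-5.3},{"dx":47.7,"dy":-5.3},{"dx":47.7,"dy":-5.3},{"dx":47.7,"dy":-5.3},{"dx":47.7,"dy":-5.3},{"dx":47.7,"dy":-5.3},{"dx":47.7,"dy":-5.3},{"dx":47.7,"dy":-5.3},{"dx":47.7,"dy":-5.3},{"dx":47.7,"dy":-5.3},{"dx":47.7,"dy":-5.3}]'
```

```text
invalid input
```

```bash
python3 -m jog '[{"dx":47.7,"dy":-5.3,"dz":0,"yaw":0,"fingers":0.7},{"dx":47.7,"dy":-5.3,"dz":0,"yaw":0,"fingers":0.7},{"dx":47.7,"dy":-5.3,"dz":0,"yaw":0,"fingers":0.7},{"dx":47.7,"dy":-5.3,"dz":0,"yaw":0,"fingers":0.7},{"dx":47.7,"dy":-5.3,"dz":0,"yaw":0,"fingers":0.7},{"dx":47.7,"dy":-5.3,"dz":0,"yaw":0,"fingers":0.7},{"dx":47.7,"dy":-5.3,"dz":0,"yaw":0,"fingers":0.7},{"dx":47.7,"dy":-5.3,"dz":0,"yaw":0,"fingers":0.7},{"dx":47.7,"dy":-5.3,"dz":0,"yaw":0,"fingers":0.7},{"dx":47.7,"dy":-5.3,"dz":0,"yaw":0,"fingers":0.7},{"dx":47.7,"dy":-5.3,"dz":0,"yaw":0,"fingers":0.7},{"dx":47.7,"dy":-5.3,"dz":0,"yaw":0,"fingers":0.7}]'
```

```text
clock: 2.5
tool_pos: [0.3978, 0.2759, 0.2491]
eef_rot: [[0.001, 1.0, -0.0], [1.0, -0.001, -0.001], [-0.001, -0.0, -1.0]]
ft_force: [0.5, -1.6, -0.7]
opening: 0.06
gripper_force: 0.0
```

```bash
python3 -m jog '[{"dx":0,"dy":0,"dz":4,"yaw":0,"fingers":0.7},{"dx":0,"dy":0,"dz":8,"yaw":0,"fingers":0.7},{"dx":0,"dy":0,"dz":12,"yaw":0,"fingers":0.7},{"dx":0,"dy":0,"dz":15,"yaw":0,"fingers":0.7},{"dx":0,"dy":0,"dz":17.5,"yaw":0,"fingers":0.7},{"dx":0,"dy":0,"dz":17.5,"yaw":0,"fingers":0.7},{"dx":0,"dy":0,"dz":17.5,"yaw":0,"fingers":0.5},{"dx":0,"dy":0,"dz":17.5,"yaw":0,"fingers":0.45},{"dx":0,"dy":0,"dz":17.5,"yaw":0,"fingers":0.4},{"dx":0,"dy":0,"dz":17.5,"yaw":0,"fingers":0.3},{"dx":0,"dy":0,"dz":17.5,"yaw":0,"fingers":0.2},{"dx":0,"dy":0,"dz":17.5,"yaw":0,"fingers":0.2}]' 25
```

```text
clock: 3.7
tool_pos: [0.3989, 0.2772, 0.076]
eef_rot: [[-0.0, 1.0, 0.003], [1.0, 0.0, 0.001], [0.001, 0.003, -1.0]]
ft_force: [-0.3, -1.2, 7.3]
opening: 0.0334
gripper_force: 24.6
```

```bash
python3 -m jog '[{"dx":0,"dy":0,"dz":-1,"yaw":0,"fingers":0.2},{"dx":0,"dy":0,"dz":-3,"yaw":0,"fingers":0.2},{"dx":0,"dy":0,"dz":-6,"yaw":0,"fingers":0.2},{"dx":0,"dy":0,"dz":-10,"yaw":0,"fingers":0.2},{"dx":0,"dy":0,"dz":-14,"yaw":0,"fingers":0.2},{"dx":0,"dy":0,"dz":-17,"yaw":0,"fingers":0.2},{"dx":0,"dy":0,"dz":-17,"yaw":0,"fingers":0.2},{"dx":0,"dy":0,"dz":-17,"yaw":0,"fingers":0.2}]'
python3 - <<'E'
from plant import arm
import cv2,numpy as np
f=arm.grab_frame("side");np.savez("side1.npz",**f)
cv2.imwrite("pics/s1.png",cv2.resize(f["color"][:,:,::-1],(800,600)))
E
```

```text
clock: 4.5
tool_pos: [0.3978, 0.2771, 0.2452]
eef_rot: [[-0.0, 1.0, 0.002], [1.0, 0.0, 0.001], [0.001, 0.002, -1.0]]
ft_force: [0.1, -0.8, -1.8]
opening: 0.0333
gripper_force: 25.4
```

View pics/s1.png

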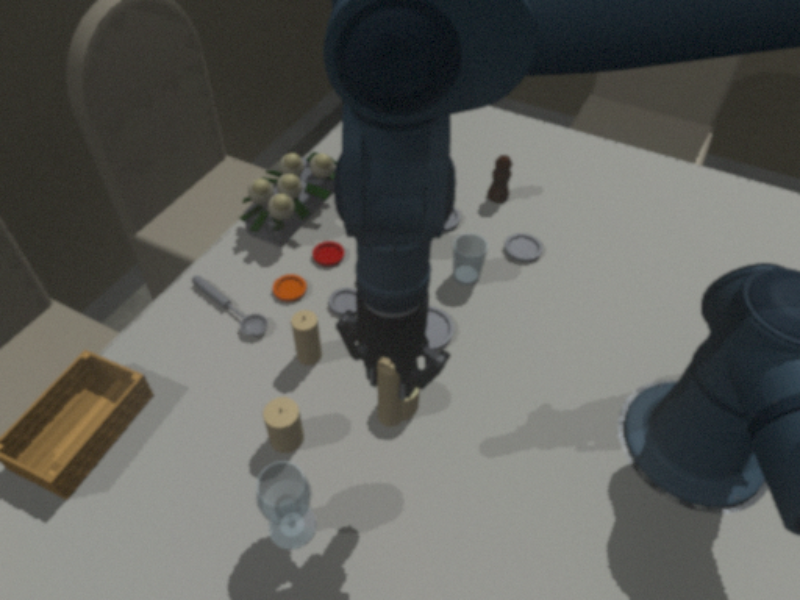

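Candle_a hangs upright in the jaws at (390,390) and everything else still stands. I'll carry it to plate_a.

```bash
python3 -m jog '[{"dx":-1.3,"dy":1.1,"dz":0,"yaw":0,"fingers":0.2},{"dx":-4,"dy":3.5,"dz":0,"yaw":0,"fingers":0.2},{"dx":-7,"dy":6.2,"dz":0,"yaw":0,"fingers":0.2},{"dx":-10,"dy":8.8,"dz":0,"yaw":0,"fingers":0.2},{"dx":-13,"dy":11.5,"dz":0,"yaw":0,"fingers":0.2},{"dx":-16,"dy":14.1,"dz":0,"yaw":0,"fingers":0.2},{"dx":-19,"dy":16.7,"dz":0,"yaw":0,"fingers":0.2},{"dx":-22,"dy":19.4,"dz":0,"yaw":0,"fingers":0.2},{"dx":-24.5,"dy":21.6,"dz":0,"yaw":0,"fingers":0.2},{"dx":-26.1,"dy":23,"dz":0,"yaw":0,"fingers":0.2},{"dx":-26.1,"dy":23,"dz":0,"yaw":0,"fingers":0.2},{"dx":-26.1,"dy":23,"dz":0,"yaw":0,"fingers":0.2}]'
```

```text
clock: 5.75
tool_pos: [0.6264, 0.0157, 0.2421]
eef_rot: [[0.001, 1.0, -0.004], [1.0, -0.001, 0.001], [0.001, -0.004, -1.0]]
ft_force: [0.0, -0.9, -1.6]
opening: 0.033
gripper_force: 25.4
```

```bash
python3 -m jog '[{"dx":0.1,"dy":0.1,"dz":2,"yaw":0,"fingers":0.2},{"dx":0.1,"dy":0.1,"dz":5,"yaw":0,"fingers":0.2},{"dx":0.1,"dy":0.1,"dz":8.5,"yaw":0,"fingers":0.2},{"dx":0.1,"dy":0.1,"dz":11.5,"yaw":0,"fingers":0.2},{"dx":0.1,"dy":0.1,"dz":13.5,"yaw":0,"fingers":0.2},{"dx":0.1,"dy":0.1,"dz":14.5,"yaw":0,"fingers":0.2},{"dx":0.1,"dy":0.1,"dz":15,"yaw":0,"fingers":0.2},{"dx":0.1,"dy":0.1,"dz":15.2,"yaw":0,"fingers":0.2},{"dx":0.1,"dy":0.1,"dz":15.4,"yaw":0,"fingers":0.2},{"dx":0.1,"dy":0.1,"dz":15.4,"yaw":0,"fingers":0.2}]'
python3 - <<'E'
from plant import arm
import cv2,numpy as np
f=arm.grab_frame("side")
cv2.imwrite("pics/s2.png",cv2.resize(f["color"][130:250,150:310,::-1],(800,600),interpolation=cv2.INTER_CUBIC))
E
```

```text
clock: 6.75
tool_pos: [0.6292, 0.0168, 0.0912]
eef_rot: [[-0.0, 1.0, 0.002], [1.0, 0.0, -0.0], [-0.0, 0.002, -1.0]]
ft_force: [0.3, 0.6, -1.9]
opening: 0.0334
gripper_force: 25.4
```

View pics/s2.png

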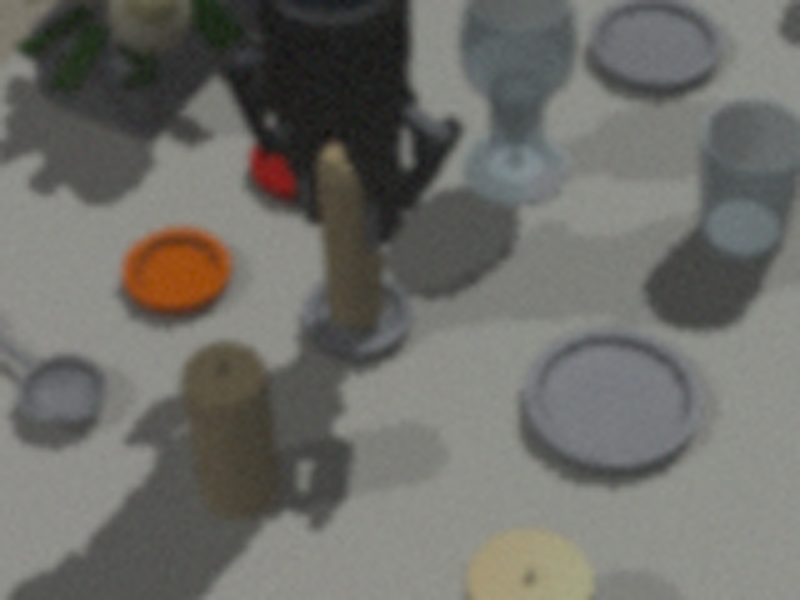

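Candle_a's foot (355,320) sits over the plate centre (355,315), still just above the rim. I'll lower it slowly.

```bash
python3 -m jog '[{"dx":-0.05,"dy":-0.1,"dz":0.2,"yaw":0,"fingers":0.2},{"dx":-0.05,"dy":-0.1,"dz":0.4,"yaw":0,"fingers":0.2},{"dx":-0.05,"dy":-0.1,"dz":0.55,"yaw":0,"fingers":0.2},{"dx":-0.05,"dy":-0.1,"dz":0.65,"yaw":0,"fingers":0.2},{"dx":-0.05,"dy":-0.1,"dz":0.75,"yaw":0,"fingers":0.2},{"dx":-0.05,"dy":-0.1,"dz":0.75,"yaw":0,"fingers":0.2}]'
```

```text
clock: 7.4
tool_pos: [0.6273, 0.0162, 0.0826]
eef_rot: [[-0.0, 1.0, -0.0], [1.0, 0.0, -0.0], [-0.0, -0.0, -1.0]]
ft_force: [-0.0, -0.0, -1.3]
opening: 0.0334
gripper_force: 25.4
```

```bash
python3 -m jog '[{"dx":0,"dy":0,"dz":0.05,"yaw":0,"fingers":0.2},{"dx":0,"dy":0,"dz":0.1,"yaw":0,"fingers":0.2},{"dx":0,"dy":0,"dz":0.1,"yaw":0,"fingers":0.2}]'
```

```text
clock: 7.7
tool_pos: [0.6276, 0.0162, 0.0821]
eef_rot: [[-0.0, 1.0, 0.0], [1.0, 0.0, -0.0], [-0.0, 0.0, -1.0]]
ft_force: [-0.5, -0.1, 1.2]
opening: 0.0337
gripper_force: 25.7
```

```bash
python3 -m jog '[{"dx":0,"dy":0,"dz":0.05,"yaw":0,"fingers":0.4},{"dx":0,"dy":0,"dz":0.05,"yaw":0,"fingers":0.45},{"dx":0,"dy":0,"dz":0.05,"yaw":0,"fingers":0.5},{"dx":0,"dy":0,"dz":0.05,"yaw":0,"fingers":0.6},{"dx":0,"dy":0,"dz":0.05,"yaw":0,"fingers":0.7},{"dx":0,"dy":0,"dz":0.05,"yaw":0,"fingers":0.7},{"dx":0,"dy":0,"dz":-3,"yaw":0,"fingers":0.7},{"dx":0,"dy":0,"dz":-7,"yaw":0,"fingers":0.7},{"dx":0,"dy":0,"dz":-11,"yaw":0,"fingers":0.7},{"dx":0,"dy":0,"dz":-15,"yaw":0,"fingers":0.7},{"dx":0,"dy":0,"dz":-17,"yaw":0,"fingers":0.7},{"dx":0,"dy":0,"dz":-17,"yaw":0,"fingers":0.7}]'
```

```text
clock: 8.9
tool_pos: [0.6297, 0.0161, 0.2561]
eef_rot: [[-0.0, 1.0, 0.008], [1.0, 0.0, -0.001], [-0.001, 0.008, -1.0]]
ft_force: [0.4, -0.4, -0.2]
opening: 0.0597
gripper_force: 0.0
```

```bash
python3 -m jog '[{"dx":4,"dy":-0.2,"dz":0,"yaw":0,"fingers":0.85},{"dx":8,"dy":-0.3,"dz":0,"yaw":0,"fingers":0.85},{"dx":12,"dy":-0.4,"dz":0,"yaw":0,"fingers":0.85},{"dx":13.2,"dy":-0.45,"dz":0,"yaw":0,"fingers":0.85},{"dx":13.2,"dy":-0.45,"dz":0,"yaw":0,"fingers":0.85},{"dx":13.2,"dy":-0.45,"dz":4,"yaw":0,"fingers":0.85},{"dx":13.2,"dy":-0.45,"dz":8,"yaw":0,"fingers":0.85},{"dx":13.2,"dy":-0.45,"dz":12,"yaw":0,"fingers":0.85},{"dx":13.2,"dy":-0.45,"dz":12,"yaw":0,"fingers":0.85}]'
python3 - <<'E'
from plant import arm
import cv2,numpy as np
f=arm.grab_frame("side")
cv2.imwrite("pics/s3.png",cv2.resize(f["color"][130:250,150:310,::-1],(800,600),interpolation=cv2.INTER_CUBIC))
E
```

```text
clock: 9.8
tool_pos: [0.6175, 0.1456, 0.1246]
eef_rot: [[0.002, 1.0, -0.014], [1.0, -0.002, -0.003], [-0.003, -0.014, -1.0]]
ft_force: [-0.9, -0.4, -0.8]
opening: 0.0727
gripper_force: 0.0
```

View pics/s3.png

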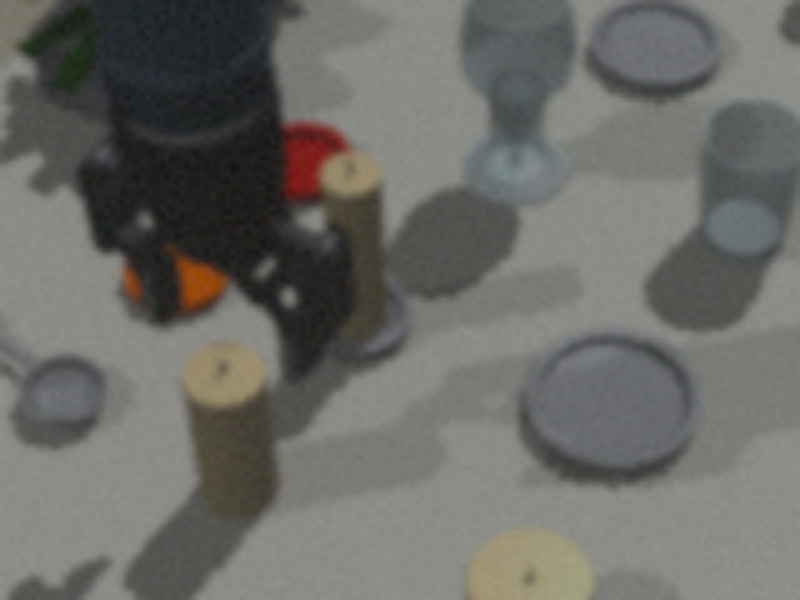

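Candle_a stands in plate_a at (360,340). The jaws straddle candle_b, whose top is at (225,375). I'll let the arm settle, then descend.

```bash
python3 -m jog '[{"dx":0,"dy":0,"dz":0,"yaw":0,"fingers":0.85},{"dx":0,"dy":0,"dz":0,"yaw":0,"fingers":0.85},{"dx":0,"dy":0,"dz":0,"yaw":0,"fingers":0.85}]'
```

```text
clock: 10.15
tool_pos: [0.6249, 0.1482, 0.1345]
eef_rot: [[0.0, 1.0, 0.005], [1.0, -0.0, 0.0], [0.0, 0.005, -1.0]]
ft_force: [-0.5, -0.1, -0.8]
opening: 0.0728
gripper_force: 0.0
```

```bash
python3 -m jog '[{"dx":0,"dy":0,"dz":2,"yaw":0,"fingers":0.85},{"dx":0,"dy":0,"dz":4,"yaw":0,"fingers":0.85},{"dx":0,"dy":0,"dz":6,"yaw":0,"fingers":0.85},{"dx":0,"dy":0,"dz":7.8,"yaw":0,"fingers":0.85},{"dx":0,"dy":0,"dz":7.8,"yaw":0,"fingers":0.75},{"dx":0,"dy":0,"dz":7.8,"yaw":0,"fingers":0.65},{"dx":0,"dy":0,"dz":7.8,"yaw":0,"fingers":0.58},{"dx":0,"dy":0,"dz":7.8,"yaw":0,"fingers":0.52},{"dx":0,"dy":0,"dz":7.8,"yaw":0,"fingers":0.45},{"dx":0,"dy":0,"dz":7.8,"yaw":0,"fingers":0.35},{"dx":0,"dy":0,"dz":7.8,"yaw":0,"fingers":0.35}]' 25
```

```text
clock: 11.25
tool_pos: [0.6246, 0.1485, 0.0556]
eef_rot: [[-0.0, 1.0, 0.004], [1.0, 0.0, 0.0], [0.0, 0.004, -1.0]]
ft_force: [0.4, 0.3, 5.6]
opening: 0.0435
gripper_force: 25.3
```

```bash
python3 -m jog '[{"dx":0,"dy":0,"dz":-1,"yaw":0,"fingers":0.35},{"dx":0,"dy":0,"dz":-3,"yaw":0,"fingers":0.35},{"dx":0,"dy":0,"dz":-6,"yaw":0,"fingers":0.35},{"dx":0,"dy":0,"dz":-10,"yaw":0,"fingers":0.35},{"dx":0,"dy":0,"dz":-14,"yaw":0,"fingers":0.35},{"dx":0,"dy":0,"dz":-17,"yaw":0,"fingers":0.35},{"dx":0,"dy":0,"dz":-19,"yaw":0,"fingers":0.35},{"dx":0,"dy":0,"dz":-19,"yaw":0,"fingers":0.35}]'
python3 -m jog '[{"dx":-2,"dy":-1.1,"dz":0,"yaw":0,"fingers":0.35},{"dx":-6,"dy":-3.3,"dz":0,"yaw":0,"fingers":0.35},{"dx":-10,"dy":-5.5,"dz":0,"yaw":0,"fingers":0.35},{"dx":-14,"dy":-7.7,"dz":0,"yaw":0,"fingers":0.35},{"dx":-18,"dy":-9.9,"dz":0,"yaw":0,"fingers":0.35},{"dx":-22,"dy":-12.1,"dz":0,"yaw":0,"fingers":0.35},{"dx":-26,"dy":-14.3,"dz":0,"yaw":0,"fingers":0.35},{"dx":-30,"dy":-16.5,"dz":0,"yaw":0,"fingers":0.35},{"dx":-34,"dy":-18.7,"dz":0,"yaw":0,"fingers":0.35},{"dx":-38,"dy":-20.9,"dz":0,"yaw":0,"fingers":0.35},{"dx":-41,"dy":-22.6,"dz":0,"yaw":0,"fingers":0.35},{"dx":-43,"dy":-23.7,"dz":0,"yaw":0,"fingers":0.35}]'
python3 -m jog '[{"dx":0,"dy":0,"dz":0,"yaw":0,"fingers":0.35},{"dx":0,"dy":0,"dz":0,"yaw":0,"fingers":0.35},{"dx":0,"dy":0,"dz":0,"yaw":0,"fingers":0.35}]'
```

```text
clock: 12.05
tool_pos: [0.6244, 0.1485, 0.2476]
eef_rot: [[-0.0, 1.0, 0.006], [1.0, 0.0, 0.001], [0.001, 0.006, -1.0]]
ft_force: [0.3, -0.8, -1.7]
opening: 0.0435
gripper_force: 25.9
clock: 13.25
tool_pos: [0.3836, -0.2828, 0.2421]
eef_rot: [[0.002, 1.0, -0.003], [1.0, -0.002, 0.002], [0.002, -0.003, -1.0]]
ft_force: [0.5, 0.6, -2.5]
opening: 0.0436
gripper_force: 26.1
clock: 13.55
tool_pos: [0.3859, -0.2806, 0.243]
eef_rot: [[-0.001, 1.0, -0.001], [1.0, 0.001, 0.002], [0.002, -0.001, -1.0]]
ft_force: [-0.2, 0.5, -1.6]
opening: 0.0434
gripper_force: 26.2
```

```bash
python3 -m jog '[{"dx":-0.1,"dy":0,"dz":2,"yaw":0,"fingers":0.35},{"dx":-0.1,"dy":0,"dz":5,"yaw":0,"fingers":0.35},{"dx":-0.1,"dy":0,"dz":9,"yaw":0,"fingers":0.35},{"dx":-0.1,"dy":0,"dz":13,"yaw":0,"fingers":0.35},{"dx":-0.1,"dy":0,"dz":15.5,"yaw":0,"fingers":0.35},{"dx":-0.1,"dy":0,"dz":16.5,"yaw":0,"fingers":0.35},{"dx":-0.1,"dy":0,"dz":17,"yaw":0,"fingers":0.35},{"dx":-0.1,"dy":0,"dz":17,"yaw":0,"fingers":0.35},{"dx":-0.1,"dy":0,"dz":17,"yaw":0,"fingers":0.35},{"dx":-0.1,"dy":0,"dz":17,"yaw":0,"fingers":0.35}]'
python3 - <<'E'
from plant import arm
import cv2,numpy as np
f=arm.grab_frame("side")
cv2.imwrite("pics/s4.png",cv2.resize(f["color"][100:220,260:420,::-1],(800,600),interpolation=cv2.INTER_CUBIC))
E
```

```text
clock: 14.55
tool_pos: [0.387, -0.2837, 0.0752]
eef_rot: [[-0.0, 1.0, 0.002], [1.0, 0.0, -0.002], [-0.002, 0.002, -1.0]]
ft_force: [0.5, -0.4, -1.1]
opening: 0.0433
gripper_force: 26.1
```

View pics/s4.png

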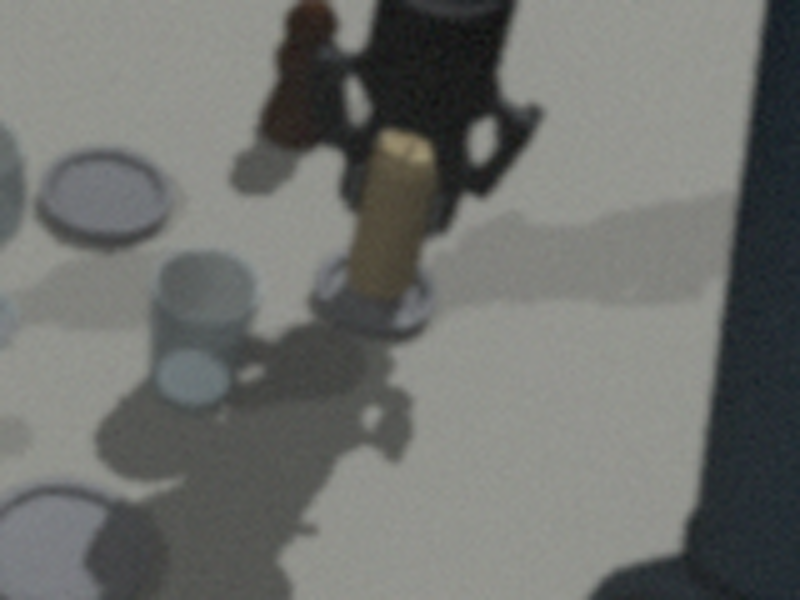

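```bash
cat >> h.py <<'E'
from scipy.optimize import least_squares
def axis(f,x,y,r,z0,z1,off=.0023):
    P=cloud(f);c=f["color"].astype(int);P[...,2]-=off
    m=(np.hypot(P[...,0]-x,P[...,1]-y)<r+.02)&(c[...,0]-c[...,2]>25);out=[]
    for a,b in((z0,(z0+z1)/2),((z0+z1)/2,z1)):
        R=P[m&(P[...,2]>a)&(P[...,2]<b)]
        s=least_squares(lambda p:np.hypot(R[:,0]-p[0],R[:,1]-p[1])-r,[x,y],loss="soft_l1",f_scale=.002)
        out.append((s.x.round(4).tolist(),len(R)))
    return out,P[m][:,2].min().round(4)
E
python3 - <<'E'
from h import *
from plant import arm
f=arm.grab_frame("side")
print("B",axis(f,.387,-.283,.022,.02,.11)); print("A",axis(f,.6275,.0155,.017,.02,.12)); 
S=dict(np.load("side0.npz"));print("B0",axis(S,.623,.148,.022,.01,.095),"A0",axis(S,.398,.2756,.017,.01,.11))
print(arm.get_state()["tool_pos"])
E
```

```text
B ([([0.3863, -0.2848], 1), ([0.3864, -0.2845], 1)], np.float64(0.0507))
A ([([0.6275, 0.0155], 0), ([0.63, 0.0114], 2)], np.float64(0.1189))
B0 ([([0.623, 0.148], 0), ([0.623, 0.148], 0)], np.float64(0.095)) A0 ([([0.398, 0.2756], 0), ([0.398, 0.2756], 0)], np.float64(0.1145))
[ 0.38666951 -0.28344949  0.0748222 ]
```

```bash
sed -i 's/c\[...,0\]-c\[...,2\]>25/c[...,0]>1.2*c[...,2]+3/' h.py
python3 - <<'E'
from h import *
from plant import arm
f=arm.grab_frame("side");np.savez("side2.npz",**f)
print("B",axis(f,.387,-.283,.022,.02,.11)); print("A",axis(f,.6275,.0155,.017,.02,.12)); 
S=dict(np.load("side0.npz"));print("B0",axis(S,.623,.148,.022,.01,.095),"A0",axis(S,.398,.2756,.017,.01,.11))
E
```

```text
B ([([0.3871, -0.2858], 113), ([0.3875, -0.2859], 144)], np.float64(0.0214))
A ([([0.6284, 0.0133], 98), ([0.6284, 0.0129], 108)], np.float64(0.0097))
B0 ([([0.6256, 0.1463], 102), ([0.6256, 0.1463], 127)], np.float64(0.0057)) A0 ([([0.3993, 0.274], 89), ([0.3996, 0.2741], 105)], np.float64(0.0035))
```

Both candles are upright. Candle_a sits within 2 mm of its plate centre, and candle_b is off by 3 mm in y, which I'll correct while lowering.

```bash
python3 -m jog '[{"dx":0.3,"dy":0.1,"dz":0.2,"yaw":0,"fingers":0.35},{"dx":0.3,"dy":0.1,"dz":0.5,"yaw":0,"fingers":0.35},{"dx":0.3,"dy":0.1,"dz":0.7,"yaw":0,"fingers":0.35},{"dx":0.3,"dy":0.1,"dz":0.9,"yaw":0,"fingers":0.35},{"dx":0.3,"dy":0.1,"dz":1.0,"yaw":0,"fingers":0.35},{"dx":0.3,"dy":0.1,"dz":1.1,"yaw":0,"fingers":0.35},{"dx":0.3,"dy":0.1,"dz":1.15,"yaw":0,"fingers":0.35},{"dx":0.3,"dy":0.1,"dz":1.2,"yaw":0,"fingers":0.35},{"dx":0.3,"dy":0.1,"dz":1.2,"yaw":0,"fingers":0.35}]'
```

```text
clock: 15.6
tool_pos: [0.387, -0.2798, 0.0618]
eef_rot: [[-0.0, 1.0, 0.0], [1.0, 0.0, -0.0], [-0.0, 0.0, -1.0]]
ft_force: [0.4, 0.2, -0.9]
opening: 0.0437
gripper_force: 26.1
```

```bash
python3 -m jog '[{"dx":0,"dy":0,"dz":0.05,"yaw":0,"fingers":0.35},{"dx":0,"dy":0,"dz":0.1,"yaw":0,"fingers":0.35},{"dx":0,"dy":0,"dz":0.1,"yaw":0,"fingers":0.35}]'
```

```text
clock: 15.9
tool_pos: [0.3871, -0.2799, 0.0615]
eef_rot: [[-0.0, 1.0, 0.0], [1.0, 0.0, -0.001], [-0.001, 0.0, -1.0]]
ft_force: [-0.7, 1.3, 6.2]
opening: 0.0433
gripper_force: 26.7
```

```bash
python3 -m jog '[{"dx":0,"dy":0,"dz":0,"yaw":0,"fingers":0.52},{"dx":0,"dy":0,"dz":0,"yaw":0,"fingers":0.57},{"dx":0,"dy":0,"dz":0,"yaw":0,"fingers":0.65},{"dx":0,"dy":0,"dz":0,"yaw":0,"fingers":0.75},{"dx":0,"dy":0,"dz":0,"yaw":0,"fingers":0.85},{"dx":0,"dy":0,"dz":-2,"yaw":0,"fingers":0.85},{"dx":0,"dy":0,"dz":-6,"yaw":0,"fingers":0.85},{"dx":0,"dy":0,"dz":-10,"yaw":0,"fingers":0.85},{"dx":0,"dy":0,"dz":-14,"yaw":0,"fingers":0.9},{"dx":0,"dy":0,"dz":-18,"yaw":0,"fingers":0.95},{"dx":0,"dy":0,"dz":-19,"yaw":0,"fingers":0.95},{"dx":0,"dy":0,"dz":-19,"yaw":0,"fingers":0.95}]'
```

```text
clock: 17.1
tool_pos: [0.388, -0.2808, 0.2526]
eef_rot: [[0.0, 1.0, 0.003], [1.0, -0.0, -0.003], [-0.003, 0.003, -1.0]]
ft_force: [0.1, -0.1, 0.2]
opening: 0.0813
gripper_force: 0.0
```

```bash
python3 -m jog '[{"dx":3,"dy":0.9,"dz":0,"yaw":0,"fingers":0.95},{"dx":58,"dy":18,"dz":0,"yaw":0,"fingers":0.95},{"dx":58,"dy":18,"dz":0,"yaw":0,"fingers":0.95},{"dx":58,"dy":18,"dz":0,"yaw":0,"fingers":0.95},{"dx":58,"dy":18,"dz":0,"yaw":0,"fingers":0.95},{"dx":58,"dy":18,"dz":0,"yaw":0,"fingers":0.95},{"dx":58,"dy":18,"dz":0,"yaw":0,"fingers":0.95},{"dx":58,"dy":18,"dz":0,"yaw":0,"fingers":0.95},{"dx":58,"dy":18,"dz":0,"yaw":0,"fingers":0.95},{"dx":58,"dy":18,"dz":0,"yaw":0,"fingers":0.95},{"dx":58,"dy":18,"dz":0,"yaw":0,"fingers":0.95},{"dx":58,"dy":18,"dz":0,"yaw":0,"fingers":0.95}]'
python3 -m jog '[{"dx":10,"dy":3.1,"dz":0,"yaw":0,"fingers":0.95}]'
```

```text
clock: 18.3
tool_pos: [0.5585, 0.2772, 0.2479]
eef_rot: [[-0.0, 1.0, -0.004], [1.0, 0.0, -0.002], [-0.002, -0.004, -1.0]]
ft_force: [1.8, -1.2, 0.6]
opening: 0.0811
gripper_force: 0.0
clock: 18.4
tool_pos: [0.5734, 0.3249, 0.2478]
eef_rot: [[-0.0, 1.0, -0.003], [1.0, 0.0, -0.002], [-0.002, -0.003, -1.0]]
ft_force: [0.9, -1.0, 0.6]
opening: 0.081
gripper_force: 0.0
```

```bash
python3 -m jog '[{"dx":-2.5,"dy":-1,"dz":0,"yaw":0,"fingers":0.95},{"dx":-2.5,"dy":-1,"dz":0,"yaw":0,"fingers":0.95},{"dx":-2.5,"dy":-1,"dz":0,"yaw":0,"fingers":0.95},{"dx":-2.5,"dy":-1,"dz":0,"yaw":0,"fingers":0.95}]'
```

```text
clock: 18.8
tool_pos: [0.5637, 0.2977, 0.2503]
eef_rot: [[0.001, 1.0, -0.001], [1.0, -0.001, -0.0], [-0.0, -0.001, -1.0]]
ft_force: [0.5, -0.2, -0.3]
opening: 0.0809
gripper_force: 0.0
```

```bash
python3 -m jog '[{"dx":0.2,"dy":0.3,"dz":3,"yaw":0,"fingers":0.95},{"dx":0.2,"dy":0.3,"dz":7,"yaw":0,"fingers":0.95},{"dx":0.2,"dy":0.3,"dz":11,"yaw":0,"fingers":0.95},{"dx":0.2,"dy":0.3,"dz":13,"yaw":0,"fingers":0.95},{"dx":0.2,"dy":0.3,"dz":13,"yaw":0,"fingers":0.95},{"dx":0.2,"dy":0.3,"dz":13,"yaw":0,"fingers":0.95},{"dx":0.2,"dy":0.3,"dz":13,"yaw":0,"fingers":0.95}]'
```

```text
clock: 19.5
tool_pos: [0.5686, 0.3007, 0.1233]
eef_rot: [[0.0, 1.0, 0.004], [1.0, -0.0, 0.002], [0.002, 0.004, -1.0]]
ft_force: [0.6, 0.1, 0.7]
opening: 0.0813
gripper_force: 0.0
```

```bash
python3 -m jog '[{"dx":0,"dy":-0.1,"dz":2,"yaw":0,"fingers":0.95},{"dx":0,"dy":-0.1,"dz":4,"yaw":0,"fingers":0.95},{"dx":0,"dy":-0.1,"dz":6,"yaw":0,"fingers":0.95},{"dx":0,"dy":-0.1,"dz":7.5,"yaw":0,"fingers":0.95},{"dx":0,"dy":-0.1,"dz":8.3,"yaw":0,"fingers":0.95},{"dx":0,"dy":-0.1,"dz":8.3,"yaw":0,"fingers":0.85},{"dx":0,"dy":-0.1,"dz":8.3,"yaw":0,"fingers":0.75},{"dx":0,"dy":-0.1,"dz":8.3,"yaw":0,"fingers":0.7},{"dx":0,"dy":-0.1,"dz":8.3,"yaw":0,"fingers":0.64},{"dx":0,"dy":-0.1,"dz":8.3,"yaw":0,"fingers":0.58},{"dx":0,"dy":-0.1,"dz":8.3,"yaw":0,"fingers":0.45},{"dx":0,"dy":-0.1,"dz":8.3,"yaw":0,"fingers":0.45}]' 25
```

```text
clock: 20.7
tool_pos: [0.5676, 0.3006, 0.0393]
eef_rot: [[0.0, 1.0, 0.003], [1.0, -0.0, 0.001], [0.001, 0.003, -1.0]]
ft_force: [1.7, -0.9, 6.0]
opening: 0.0536
gripper_force: 26.0
```

```bash
python3 -m jog '[{"dx":0,"dy":0,"dz":-1,"yaw":0,"fingers":0.45},{"dx":0,"dy":0,"dz":-3,"yaw":0,"fingers":0.45},{"dx":0,"dy":0,"dz":-6,"yaw":0,"fingers":0.45},{"dx":0,"dy":0,"dz":-10,"yaw":0,"fingers":0.45},{"dx":0,"dy":0,"dz":-14,"yaw":0,"fingers":0.45},{"dx":0,"dy":0,"dz":-18,"yaw":0,"fingers":0.45},{"dx":0,"dy":0,"dz":-20,"yaw":0,"fingers":0.45},{"dx":-2,"dy":0,"dz":-20,"yaw":0,"fingers":0.45},{"dx":-5,"dy":0.1,"dz":-20,"yaw":0,"fingers":0.45},{"dx":-9,"dy":0.2,"dz":-20,"yaw":0,"fingers":0.45},{"dx":-13,"dy":0.2,"dz":-20,"yaw":0,"fingers":0.45},{"dx":-17,"dy":0.3,"dz":-20,"yaw":0,"fingers":0.45}]'
python3 -m jog '[{"dx":-4,"dy":0.1,"dz":0,"yaw":0,"fingers":0.45},{"dx":-8,"dy":0.1,"dz":0,"yaw":0,"fingers":0.45},{"dx":-12,"dy":0.2,"dz":0,"yaw":0,"fingers":0.45},{"dx":-16,"dy":0.2,"dz":0,"yaw":0,"fingers":0.45},{"dx":-20,"dy":0.3,"dz":0,"yaw":0,"fingers":0.45},{"dx":-24,"dy":0.4,"dz":0,"yaw":0,"fingers":0.45},{"dx":-28,"dy":0.4,"dz":0,"yaw":0,"fingers":0.45},{"dx":-32,"dy":0.5,"dz":0,"yaw":0,"fingers":0.45},{"dx":-36,"dy":0.6,"dz":0,"yaw":0,"fingers":0.45},{"dx":-39,"dy":0.6,"dz":0,"yaw":0,"fingers":0.45},{"dx":-41,"dy":0.6,"dz":0,"yaw":0,"fingers":0.45},{"dx":-41.5,"dy":0.6,"dz":0,"yaw":0,"fingers":0.45}]'
python3 -m jog '[{"dx":0,"dy":0,"dz":0,"yaw":0,"fingers":0.45},{"dx":0,"dy":0,"dz":0,"yaw":0,"fingers":0.45},{"dx":0,"dy":0,"dz":0,"yaw":0,"fingers":0.45},{"dx":0,"dy":0,"dz":0,"yaw":0,"fingers":0.45}]'
```

```text
clock: 21.9
tool_pos: [0.5676, 0.1289, 0.2373]
eef_rot: [[-0.001, 1.0, -0.003], [1.0, 0.001, -0.0], [-0.0, -0.003, -1.0]]
ft_force: [-0.3, -0.9, -2.1]
opening: 0.0533
gripper_force: 27.1
clock: 23.1
tool_pos: [0.574, -0.2866, 0.2368]
eef_rot: [[0.003, 1.0, -0.002], [1.0, -0.003, 0.001], [0.001, -0.002, -1.0]]
ft_force: [0.2, 0.2, -2.2]
opening: 0.0533
gripper_force: 27.1
clock: 23.5
tool_pos: [0.5752, -0.2836, 0.238]
eef_rot: [[-0.001, 1.0, -0.0], [1.0, 0.001, 0.0], [0.0, -0.0, -1.0]]
ft_force: [-0.8, -0.3, -1.8]
opening: 0.0536
gripper_force: 27.1
```

```bash
python3 -m jog '[{"dx":0,"dy":0.1,"dz":2,"yaw":0,"fingers":0.45},{"dx":0,"dy":0.1,"dz":5,"yaw":0,"fingers":0.45},{"dx":0,"dy":0.1,"dz":9,"yaw":0,"fingers":0.45},{"dx":0,"dy":0.1,"dz":13,"yaw":0,"fingers":0.45},{"dx":0,"dy":0.1,"dz":16,"yaw":0,"fingers":0.45},{"dx":0,"dy":0.1,"dz":17.4,"yaw":0,"fingers":0.45},{"dx":0,"dy":0.1,"dz":18,"yaw":0,"fingers":0.45},{"dx":0,"dy":0.1,"dz":18,"yaw":0,"fingers":0.45},{"dx":0,"dy":0.1,"dz":18,"yaw":0,"fingers":0.45},{"dx":0,"dy":0.1,"dz":18,"yaw":0,"fingers":0.45},{"dx":0,"dy":0.1,"dz":18,"yaw":0,"fingers":0.45}]'
python3 - <<'E'
from h import *
from plant import arm
f=arm.grab_frame("side")
print("C",axis(f,.5765,-.2855,.027,.025,.09),"plate side .5774 -.2862"); print("B",axis(f,.387,-.282,.022,.02,.1)); 
cv2.imwrite("pics/s5.png",cv2.resize(f["color"][90:210,220:380,::-1],(800,600),interpolation=cv2.INTER_CUBIC))
E
```

```text
clock: 24.6
tool_pos: [0.577, -0.2853, 0.0592]
eef_rot: [[-0.0, 1.0, 0.002], [1.0, 0.0, -0.001], [-0.001, 0.002, -1.0]]
ft_force: [-0.3, 0.1, -2.9]
opening: 0.0537
gripper_force: 27.1
C ([([0.5778, -0.2879], 95), ([0.578, -0.2878], 101)], np.float64(0.0243)) plate side .5774 -.2862
B ([([0.3884, -0.2823], 101), ([0.388, -0.2826], 119)], np.float64(0.005))
```

View pics/s5.png

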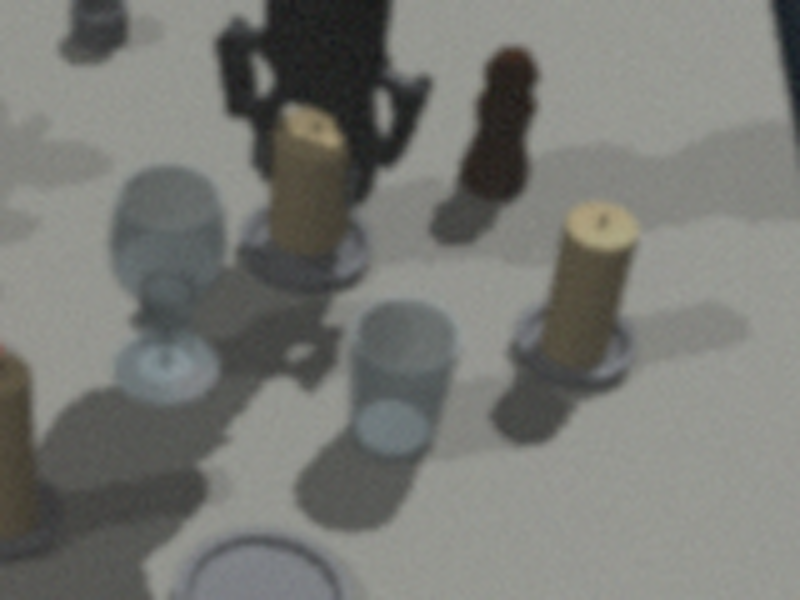

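Candle_b stands centred in plate_b at (575,350). Candle_c hangs over plate_c at (308,245), 2 mm off centre. I'll lower it 13 mm.

```bash
python3 -m jog '[{"dx":0.1,"dy":0,"dz":0.3,"yaw":0,"fingers":0.45},{"dx":0.1,"dy":0,"dz":0.6,"yaw":0,"fingers":0.45},{"dx":0.1,"dy":0,"dz":0.8,"yaw":0,"fingers":0.45},{"dx":0.1,"dy":0,"dz":1.0,"yaw":0,"fingers":0.45},{"dx":0.1,"dy":0,"dz":1.1,"yaw":0,"fingers":0.45},{"dx":0.1,"dy":0,"dz":1.2,"yaw":0,"fingers":0.45},{"dx":0.1,"dy":0,"dz":1.25,"yaw":0,"fingers":0.45},{"dx":0.1,"dy":0,"dz":1.3,"yaw":0,"fingers":0.45},{"dx":0.1,"dy":0,"dz":1.3,"yaw":0,"fingers":0.45}]'
```

```text
clock: 25.55
tool_pos: [0.576, -0.2838, 0.0453]
eef_rot: [[-0.0, 1.0, 0.0], [1.0, 0.0, -0.0], [-0.0, 0.0, -1.0]]
ft_force: [-0.6, 1.6, 1.7]
opening: 0.0535
gripper_force: 27.4
```

```bash
python3 -m jog '[{"dx":0,"dy":0,"dz":0.05,"yaw":0,"fingers":0.45},{"dx":0,"dy":0,"dz":0.05,"yaw":0,"fingers":0.64},{"dx":0,"dy":0,"dz":0.05,"yaw":0,"fingers":0.69},{"dx":0,"dy":0,"dz":0.05,"yaw":0,"fingers":0.75},{"dx":0,"dy":0,"dz":0.05,"yaw":0,"fingers":0.85},{"dx":0,"dy":0,"dz":0.05,"yaw":0,"fingers":0.9},{"dx":0,"dy":0,"dz":-2,"yaw":0,"fingers":0.9},{"dx":0,"dy":0,"dz":-6,"yaw":0,"fingers":0.9},{"dx":0,"dy":0,"dz":-10,"yaw":0,"fingers":1},{"dx":0,"dy":0,"dz":-14,"yaw":0,"fingers":1},{"dx":0,"dy":0,"dz":-18,"yaw":0,"fingers":1},{"dx":0,"dy":0,"dz":-20,"yaw":0,"fingers":1}]'
python3 -m jog '[{"dx":3,"dy":-0.9,"dz":0,"yaw":0,"fingers":1},{"dx":44.5,"dy":-13.6,"dz":0,"yaw":0,"fingers":1},{"dx":44.5,"dy":-13.6,"dz":0,"yaw":0,"fingers":1},{"dx":44.5,"dy":-13.6,"dz":0,"yaw":0,"fingers":1},{"dx":44.5,"dy":-13.6,"dz":0,"yaw":0,"fingers":1},{"dx":44.5,"dy":-13.6,"dz":0,"yaw":0,"fingers":1},{"dx":44.5,"dy":-13.6,"dz":0,"yaw":0,"fingers":1},{"dx":44.5,"dy":-13.6,"dz":0,"yaw":0,"fingers":1},{"dx":44.5,"dy":-13.6,"dz":0,"yaw":0,"fingers":1},{"dx":44.5,"dy":-13.6,"dz":0,"yaw":0,"fingers":1},{"dx":44.5,"dy":-13.6,"dz":0,"yaw":0,"fingers":1},{"dx":44.5,"dy":-13.6,"dz":0,"yaw":0,"fingers":1}]'
python3 -m jog '[{"dx":0,"dy":0,"dz":3,"yaw":0,"fingers":1},{"dx":0,"dy":0,"dz":6,"yaw":0,"fingers":1},{"dx":0,"dy":0,"dz":10,"yaw":0,"fingers":1},{"dx":0,"dy":0,"dz":12,"yaw":0,"fingers":1},{"dx":0,"dy":0,"dz":12,"yaw":0,"fingers":1},{"dx":0,"dy":0,"dz":12,"yaw":0,"fingers":1},{"dx":0,"dy":0,"dz":12,"yaw":0,"fingers":1},{"dx":0,"dy":0,"dz":12,"yaw":0,"fingers":1}]'
python3 - <<'E'
from h import *
from plant import arm
f=arm.grab_frame("side")
print("C",axis(f,.5765,-.2855,.027,.015,.08),"plate side .5774 -.2862")
print("D",axis(f,.440,.161,.032,.01,.058),arm.get_state()["tool_pos"])
E
```

```text
clock: 26.75
tool_pos: [0.5773, -0.2845, 0.2493]
eef_rot: [[-0.0, 1.0, 0.005], [1.0, 0.0, -0.003], [-0.003, 0.005, -1.0]]
ft_force: [0.2, -0.5, 0.8]
opening: 0.0853
gripper_force: 0.0
clock: 27.95
tool_pos: [0.4399, 0.1617, 0.2448]
eef_rot: [[-0.002, 1.0, 0.0], [1.0, 0.002, -0.001], [-0.001, 0.0, -1.0]]
ft_force: [-0.1, 0.1, -0.2]
opening: 0.0854
gripper_force: 0.0
clock: 28.75
tool_pos: [0.4416, 0.1612, 0.1264]
eef_rot: [[0.001, 1.0, 0.003], [1.0, -0.001, 0.001], [0.001, 0.003, -1.0]]
ft_force: [-0.5, 0.7, -0.5]
opening: 0.0852
gripper_force: 0.0
C ([([0.5765, -0.2855], 0), ([0.5765, -0.2855], 0)], np.float64(0.0857)) plate side .5774 -.2862
D ([([0.4417, 0.1592], 90), ([0.4416, 0.1593], 118)], np.float64(0.0019)) [0.44140972 0.16133088 0.12618683]
```

```bash
python3 -m jog '[{"dx":0,"dy":-0.1,"dz":2,"yaw":0,"fingers":1},{"dx":0,"dy":-0.1,"dz":4,"yaw":0,"fingers":1},{"dx":0,"dy":-0.1,"dz":6,"yaw":0,"fingers":1},{"dx":0,"dy":-0.1,"dz":8,"yaw":0,"fingers":1},{"dx":0,"dy":-0.1,"dz":9.3,"yaw":0,"fingers":1},{"dx":0,"dy":-0.1,"dz":9.8,"yaw":0,"fingers":1},{"dx":0,"dy":-0.1,"dz":9.8,"yaw":0,"fingers":0.9},{"dx":0,"dy":-0.1,"dz":9.8,"yaw":0,"fingers":0.82},{"dx":0,"dy":-0.1,"dz":9.8,"yaw":0,"fingers":0.76},{"dx":0,"dy":-0.1,"dz":9.8,"yaw":0,"fingers":0.7},{"dx":0,"dy":-0.1,"dz":9.8,"yaw":0,"fingers":0.6},{"dx":0,"dy":-0.1,"dz":9.8,"yaw":0,"fingers":0.6}]' 25
```

```text
clock: 30.0
tool_pos: [0.4404, 0.1615, 0.028]
eef_rot: [[0.0, 1.0, 0.003], [1.0, -0.0, 0.0], [0.0, 0.003, -1.0]]
ft_force: [0.1, -0.2, 7.0]
opening: 0.0634
gripper_force: 27.2
```

```bash
python3 -m jog '[{"dx":0,"dy":0,"dz":-1,"yaw":0,"fingers":0.6},{"dx":0,"dy":0,"dz":-3,"yaw":0,"fingers":0.6},{"dx":0,"dy":0,"dz":-6,"yaw":0,"fingers":0.6},{"dx":0,"dy":0,"dz":-8,"yaw":0,"fingers":0.6},{"dx":-2,"dy":0.4,"dz":-8,"yaw":0,"fingers":0.6},{"dx":-5,"dy":0.9,"dz":-8,"yaw":0,"fingers":0.6},{"dx":-9,"dy":1.6,"dz":-8,"yaw":0,"fingers":0.6},{"dx":-13,"dy":2.3,"dz":-8,"yaw":0,"fingers":0.6},{"dx":-15,"dy":2.7,"dz":-8,"yaw":0,"fingers":0.6},{"dx":-16,"dy":2.85,"dz":-8,"yaw":0,"fingers":0.6},{"dx":-16,"dy":2.85,"dz":-7,"yaw":0,"fingers":0.6},{"dx":-16,"dy":2.85,"dz":-5,"yaw":0,"fingers":0.6}]'
python3 -m jog '[{"dx":0,"dy":0,"dz":1.5,"yaw":0,"fingers":0.6},{"dx":0,"dy":0,"dz":2.5,"yaw":0,"fingers":0.6},{"dx":0,"dy":0,"dz":3,"yaw":0,"fingers":0.6},{"dx":0,"dy":0,"dz":3,"yaw":0,"fingers":0.6},{"dx":0,"dy":0,"dz":3,"yaw":0,"fingers":0.6},{"dx":0,"dy":0,"dz":3,"yaw":0,"fingers":0.6}]'
python3 - <<'E'
from h import *
from plant import arm
f=arm.grab_frame("side")
print("C",axis(f,.5765,-.2855,.027,.015,.08),"plate side .5774 -.2862")
print("D",axis(f,.469,.0,.032,.02,.085),"plate side .4708 0",arm.get_state()["tool_pos"])
cv2.imwrite("pics/s6.png",cv2.resize(f["color"][130:250,200:360,::-1],(800,600),interpolation=cv2.INTER_CUBIC))
E
```

```text
clock: 31.2
tool_pos: [0.4686, 0.0018, 0.0773]
eef_rot: [[-0.0, 1.0, 0.003], [1.0, 0.0, 0.0], [0.0, 0.003, -1.0]]
ft_force: [0.2, 0.6, -2.1]
opening: 0.0633
gripper_force: 28.8
clock: 31.8
tool_pos: [0.4683, 0.0013, 0.0475]
eef_rot: [[-0.0, 1.0, 0.001], [1.0, 0.0, -0.0], [-0.0, 0.001, -1.0]]
ft_force: [-0.6, -0.6, -0.8]
opening: 0.0637
gripper_force: 28.8Traceback (most recent call last):
  File "<stdin>", line 4, in <module>
  File "h.py", line 22, in axis
    return out,P[m][:,2].min().round(4)
               ~~~~~~~~~~~~~^^
    return umr_minimum(a, axis, None, out, keepdims, initial, where)
ValueError: zero-size array to reduction operation minimum which has no identity
```

Run:
```python
from h import *
from plant import arm
f=arm.grab_frame("side")
print("D",axis(f,.469,.0,.032,.02,.085),"plate side .4708 0",arm.get_state()["tool_pos"])
```

```text
D ([([0.4689, -0.001], 117), ([0.4645, -0.0044], 368)], np.float64(0.0232)) plate side .4708 0 [0.46821747 0.00113137 0.04739676]
```

```bash
python3 -m jog '[{"dx":0,"dy":0.1,"dz":0.3,"yaw":0,"fingers":0.6},{"dx":0,"dy":0.1,"dz":0.6,"yaw":0,"fingers":0.6},{"dx":0,"dy":0.1,"dz":0.8,"yaw":0,"fingers":0.6},{"dx":0,"dy":0.1,"dz":1.0,"yaw":0,"fingers":0.6},{"dx":0,"dy":0.1,"dz":1.1,"yaw":0,"fingers":0.6},{"dx":0,"dy":0.1,"dz":1.2,"yaw":0,"fingers":0.6},{"dx":0,"dy":0.1,"dz":1.25,"yaw":0,"fingers":0.6},{"dx":0,"dy":0.1,"dz":1.3,"yaw":0,"fingers":0.6},{"dx":0,"dy":0.1,"dz":1.3,"yaw":0,"fingers":0.6}]'
```

```text
clock: 32.8
tool_pos: [0.4685, 0.0012, 0.0341]
eef_rot: [[0.0, 1.0, 0.0], [1.0, -0.0, -0.0], [-0.0, 0.0, -1.0]]
ft_force: [-2.1, -0.3, 2.2]
opening: 0.0632
gripper_force: 29.1
```

```bash
python3 -m jog '[{"dx":0,"dy":0,"dz":0.05,"yaw":0,"fingers":0.6},{"dx":0,"dy":0,"dz":0.05,"yaw":0,"fingers":0.76},{"dx":0,"dy":0,"dz":0.05,"yaw":0,"fingers":0.8},{"dx":0,"dy":0,"dz":0.05,"yaw":0,"fingers":0.9},{"dx":0,"dy":0,"dz":0.05,"yaw":0,"fingers":1},{"dx":0,"dy":0,"dz":0.05,"yaw":0,"fingers":1},{"dx":0,"dy":0,"dz":-1.5,"yaw":0,"fingers":1},{"dx":0,"dy":0,"dz":-5,"yaw":0,"fingers":1},{"dx":0,"dy":0,"dz":-9,"yaw":0,"fingers":1},{"dx":0,"dy":0,"dz":-14,"yaw":0,"fingers":1},{"dx":0,"dy":0,"dz":-19,"yaw":0,"fingers":1},{"dx":0,"dy":0,"dz":-22,"yaw":0,"fingers":1}]'
python3 -m jog '[{"dx":-4,"dy":-1.2,"dz":0,"yaw":0,"fingers":1},{"dx":-42,"dy":-13,"dz":0,"yaw":0,"fingers":1},{"dx":-42,"dy":-13,"dz":0,"yaw":0,"fingers":1},{"dx":-42,"dy":-13,"dz":0,"yaw":0,"fingers":1},{"dx":-42,"dy":-13,"dz":0,"yaw":0,"fingers":1},{"dx":-42,"dy":-13,"dz":0,"yaw":0,"fingers":1},{"dx":-42,"dy":-13,"dz":0,"yaw":0,"fingers":1},{"dx":-42,"dy":-13,"dz":0,"yaw":0,"fingers":1},{"dx":-42,"dy":-13,"dz":0,"yaw":0,"fingers":1},{"dx":-42,"dy":-13,"dz":0,"yaw":0,"fingers":1},{"dx":-42,"dy":-13,"dz":0,"yaw":0,"fingers":1},{"dx":-42,"dy":-13,"dz":0,"yaw":0,"fingers":1}]'
python3 - <<'E'
from h import *
from plant import arm
f=arm.grab_frame("side");t=arm.grab_frame("top")
for k,a,p in(("A",(.6275,.0155,.017,.02,.12),".6289 .0148"),("B",(.387,-.282,.022,.02,.1),".3882 -.2824"),("C",(.5765,-.2855,.027,.018,.08),".5774 -.2862"),("D",(.469,.0,.032,.015,.06),".4708 0")):
    try: print(k,axis(f,*a),p)
    except Exception as e: print(k,e)
cv2.imwrite("pics/s7.png",cv2.resize(f["color"][60:300,120:440,::-1],(800,600),interpolation=cv2.INTER_CUBIC))
cv2.imwrite("pics/t7.png",cv2.resize(t["color"][115:275,80:400,::-1],(800,400),interpolation=cv2.INTER_CUBIC))
E
```

```text
clock: 34.0
tool_pos: [0.4698, 0.0011, 0.2578]
eef_rot: [[0.0, 1.0, 0.005], [1.0, -0.0, -0.001], [-0.001, 0.005, -1.0]]
ft_force: [0.8, -0.2, -0.5]
opening: 0.085
gripper_force: 0.0
clock: 35.2
tool_pos: [0.3387, -0.4177, 0.2537]
eef_rot: [[-0.001, 1.0, -0.0], [1.0, 0.001, 0.001], [0.001, -0.0, -1.0]]
ft_force: [-0.3, -0.4, -0.6]
opening: 0.0852
gripper_force: 0.0
A ([([0.6278, 0.013], 95), ([0.628, 0.0133], 113)], np.float64(0.0087)) .6289 .0148
B ([([0.3878, -0.2824], 102), ([0.3879, -0.2826], 110)], np.float64(0.0091)) .3882 -.2824
C ([([0.577, -0.2863], 87), ([0.5758, -0.2861], 84)], np.float64(0.0107)) .5774 -.2862
D ([([0.4693, -0.001], 88), ([0.4692, -0.0011], 98)], np.float64(0.0086)) .4708 0
```

View pics/s7.png

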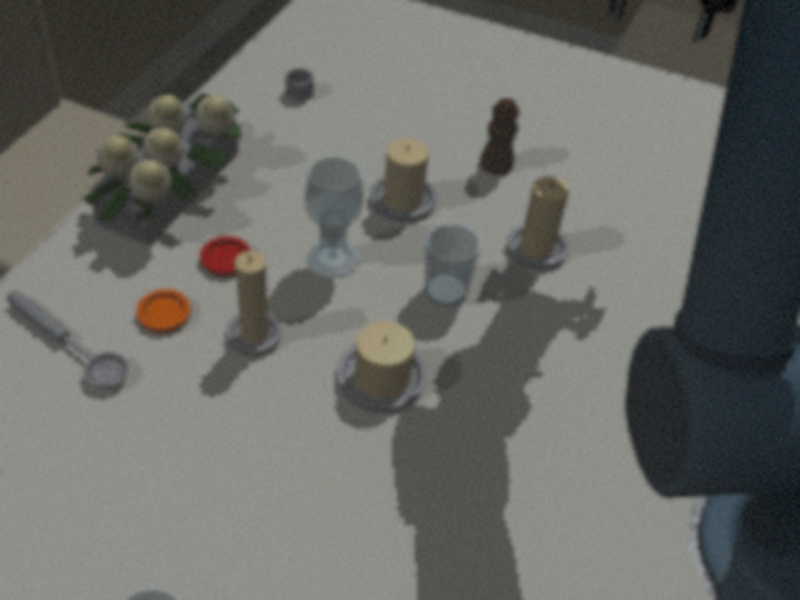

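View pics/t7.png

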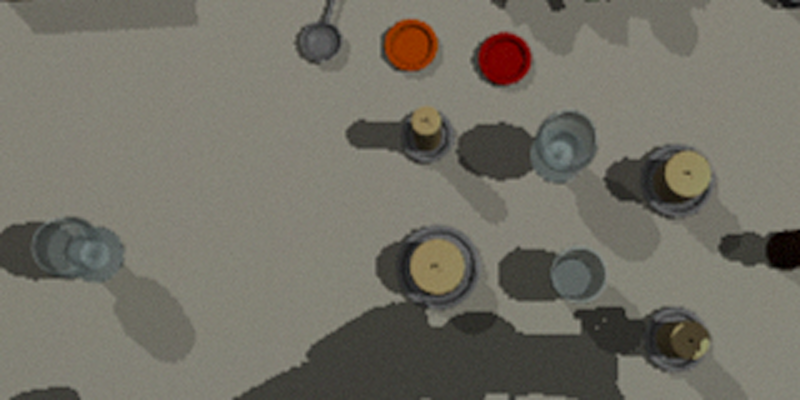

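All four candles stand upright inside their own plates: a (425,125), b (685,340), c (687,175) and d (437,265) in the top crop. Each is within about 2 mm of its plate centre, and both glasses are where they were. Time to hand in.

```bash
python3 -c "
from plant import arm
print(arm.finish_job())"
```

```text
the job is handed in; nothing more can be done
None
```

The job is handed in: all four candles stand upright and centred to about 2 mm in their matching silver plates, and both wine glasses are where they were; it took about 35 s of robot time.

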